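Hold a belt tensioner open

ROBOT

A 6-joint arm with a two-finger parallel gripper is mounted at the origin on the work surface; the furniture and walls round the work are solid. World frame = base frame: x ahead of the robot, y to its left, z up, the work surface at z = 0. Lengths are in m, angles in rad, forces in N, time in s.
With the tool pointing down it reaches from about 0.3 to 0.875 m from the base axis. Payload 6.4 kg.
Tool frame: the origin (TCP) lies on the centre line of the jaws, within the pads' length; the fingertips stand 17 mm ahead of it and the grasp point (between the pads) lies 2 mm behind it; z points along the fingers, x is the direction in which the jaws open and shut, and the axes are right-handed (so a half turn about z gives the same grasp; the last joint's range is limited). The gripper opens to 85 mm and grips with 20 to 120 N. Pads are 22 mm wide; open, the fingers measure 114 mm over their backs; the gripper's body (76 mm by 85 mm) begins 54 mm behind the grasp point. The pads swing forward as they close: fully open they stand 13 mm farther back than shut.
Start: joints at [-1.405, 0.181, 1.607, -0, 1.354, -0.206], TCP at [0.209, -0.536, 0.248] pointing down, gripper open.
Joint ranges: [-2.99, 2.99], [-0.89, 2.07], [0.3, 2.58], [-1.14, 4.28], [0, 2.63], [-3.12, 3.12]. Speed limits (rad/s): [2.57, 2.57, 3.01, 3.14, 3.14, 3.14].

INTERFACE

Orientations are given as a unit quaternion [w, x, y, z].
In Python, from bench import ctrl gives the robot as it stands.
- The arm moves only by the tool servo_tool, never from a script. Its argument "increments" is text: rows parted by semicolons, each of 5 numbers parted by spaces: the shift along the tool's x, y, z in cm, then the turn about the tool's z in rad, then the opening, from 0 (shut) to 1 (fully open). In form: dx dy dz yaw gripper; .... A call has 1 to 10 rows; each row shifts and turns the commanded pose from where the row before left it, along the tool's axes as they then stand; what a row does not reach is not made up. A row lasts 1/8 s, in which the tool goes at most 62.5 mm and 10.7 degrees, less where a joint would pass 70% of its speed; a pose out of reach is approached as far as the arm can. A call is refused whole if a number of a shift passes 6.25 or a number of a turn 0.188, either way. A call with a gripper value outside its range is refused whole. The fingers move at their own pace and stop on an object; the grip force is fixed at half the most. Time passes only in rows, so rows that do not move let the fingers close. It gives the time, the measured TCP pose, the force and the opening at its end, in the units of the state.
- ctrl.get_obs(): the state, without advancing time (a new reading comes with each control period).
- ctrl.camera(name): name is "scene" or "top" or "wrist"; returns (picture, depth): 400x640x3 uint8, red, green, blue; 400x640 float32, m along the optical axis (not along the pixel's ray), 0 where there is no reading.
- ctrl.camera_params(name): a dict with "mtx" (3x3 intrinsics, pixels), "position" and "attitude" of the camera in the world; the wrist camera has in their place "tool_from_camera" (4x4, takes a point from camera to tool coordinates, whose origin is the TCP and whose axes are the tool frame's). Camera axes: x right, y down, z forward; pixel columns grow to the right and rows downward; lengths in m; the calibration is good to about 2 mm. A picture is of the moment at which its call begins: read the wrist's pose just before it. camera_params takes no time and is no camera call.
- ctrl.hand_in(): hands the job in, once; it reports no verdict.
The state is a dict: "time_s": time; "q": joint angles; "dq": joint speeds; "joint_efforts": joint torques, N m; "eef_pos": TCP position; "eef_rot": TCP orientation; "wrist_force": force on the tool from outside, world axes, zero at the start; "torque": the same for the moment, N m; "opening": opening from 0.0 (shut) to 1.0 (fully open).
Only numpy, scipy, OpenCV 4.12 (cv2) and the standard library are available. Lean on these libraries where they do the work, as an engineer would, in place of code of your own. Each camera call takes 0.05 s, during which the arm holds its last target.

TASK

I am about to slip a new belt on this tensioner unit and need its sprung arm held out of the way. First slide the pawl slider fully in towards the arm's pivot by its upright thumb tab; only then push the arm back by its paddle, against its spring, past the ratchet click and on until it stands at or nearly at its rubber stop. Finish like that, with the gripper still pressing on the arm's paddle and carrying the spring's push: do not let the arm come back onto the pawl, and do not knock the things lying around.

Things in the scene. Friction and masses are not known exactly. Their poses are not given: they have to be found in the camera images.
- tensioner: Fixed belt tensioner unit on a grey plate 150 x 345 x 12 mm (x, y, z). Origin: on the table straight below the arm's pivot; at yaw 0 its x points away from the robot, y left, z up. In its frame the plate spans x -45..105, y -180..165 mm. Drive drum (60 mm wide, 80 high) at x 75, y 10; rubber-sleeved stop post (46 high) at x 77, y -83. Nothing on the unit is over 95 mm high.
- tension_angle (a joint): Arm angle about its upright pivot, rad. 0: at rest, pointing along the unit's -y; grows (counter-clockwise from above) as the paddle is pushed to the unit's +x; hard stop 0.56. From about 0.2 its tooth lifts the pawl, which drops behind it (click) at about 0.40; let go, the arm then rests on the pawl at about 0.39. The spring returns it with 2 N at the paddle at rest, 5 N at the stop.
- tension_arm: The sprung arm: aluminium bar, 26 to 38 mm above the table, from its pivot to an upright paddle at its free end. Origin: on the pivot's axis at table height. Axes turn with the arm: -y points from the pivot along the arm to the paddle, +x is the way to push. A black idler roller (36 mm wide, top at 88 mm) sits on it 75 mm from the pivot.
- paddle_face (a point): Centre of the flat face of the paddle that is pushed (the face on the robot's side), 150 mm from the pivot, 60 mm above the table; axes as the arm's. The paddle is upright, aluminium, 10 mm thick (arm's x), 60 mm wide (along the arm) and spans 29 to 91 mm above the table.
- pawl_slider (a joint): How far the pawl slider is pushed in, m. 0: fully out; it grows as the slider moves along -y of the unit towards the pivot; 0.022: fully in, at its end stop. It stays where it is left (about 2.5 N friction). Starts at 0 to 0.005.
- slider_thumb (a point): Centre of the outer (+y) face of the slider's upright dark thumb tab, 68 mm above the table. The tab is 26 mm wide (unit's x), 12 mm thick (unit's y) and stands free from 50 to 89 mm above the table; the guide rails below it are 48 mm high. Push it along -y of the unit.
- pawl (a joint): Lift of the sprung pawl pin on the slider's inner end, m: 0 down, about 0.0035 on the crest of the tooth.
- thread_spool: Spool of thread, 43 mm across, 63 mm high, standing on the back left of the unit's plate; leave it alone. Origin: centre of its underside.
- dye_bottle: Small tan bottle with a dark cap, 36 mm across, 66 mm high, on the back left of the unit's plate; leave it alone. Origin: centre of its underside.
- chalk: Stick of chalk, 12 x 50 x 8 mm, on the front of the unit's plate; leave it alone. Origin: centre of its underside.
- pincers: Pincers, 51 x 178 x 16 mm, lying on the table in front of the unit; leave them alone. Origin: centre of the underside.
- last_a: Green boot last, 84 x 230 x 139 mm, heavy, does not move, standing to the right of the unit. Origin: centre of its underside.
- last_b: Second green boot last, same size and as heavy, further right. Origin: centre of its underside.

How it is judged:
On the way, in this order (a step that is already met when the one before it is completed fails the run):
1. the pawl slider is fully in while the arm is still short of the click (value of joint pawl_slider above 0.018 m and value of joint tension_angle below 0.3 rad), for 0.2 s.
2. the arm is past the click, the pawl down behind its tooth (value of joint pawl_slider above 0.018 m and value of joint tension_angle above 0.42 rad and value of joint pawl below 0.0025 m), for 0.2 s.
At the end, for the whole second after the job is handed in: The pawl slider is in by more than 18 of its 22 mm, the pawl is down, the arm stands still beyond 0.46 rad (click 0.40, stop 0.56) and the fingers (or another part of the gripper) press on it with more than 1.5 N; no bystander stands more than 30 mm from where it was (value of joint pawl_slider above 0.018 m and value of joint pawl below 0.0025 m and value of joint tension_angle above 0.46 rad and velocity of joint tension_angle between -0.1 and 0.1 rad/s and contact force between any of the fingers, the arm and tension_arm above 1.5 N and distance of each of thread_spool, dye_bottle, chalk, pincers from where it was at the start of the episode below 0.03 m); the arm keeps its last pose, push and grip.
It fails at once if a bystander is knocked about (moved 30 mm or more) (distance of any of thread_spool, dye_bottle, chalk, pincers from where it was at the start of the episode above 0.03 m).
It also fails if it takes over 45 s, if anything falls off the work surface, if the arm or the gripper's body presses on something with over 40 N, if the wrist force passes 120 N, or if a joint passes its speed limit or range.

## Working session

There is one attempt and no reset: what is moved stays moved. The work goes in short steps, Python scripts to look and compute and a tool call to move; the robot and the scene stay as the last step left them, time stands still between calls to the robot, and variables do not carry over. Pictures are saved under pics/ and viewed, and the job is handed in when it is done.

Besides the shell and the picture viewer there is one more tool, called after ">>>" as name(argument=value, ...), one argument or row to a line, values as JSON. servo_tool: Moves the arm, as the interface text tells. Its arguments: {"type":"object","properties":{"increments":{"type":"string"}},"required":["increments"]}

```bash
ls; mkdir -p pics
cat > h.py <<'E'
from bench import ctrl
import numpy as np, cv2
from scipy.spatial.transform import Rotation as R
def mat(a):
    a=np.array(a,float)
    return a if a.shape==(3,3) else R.from_quat([a[1],a[2],a[3],a[0]]).as_matrix()
def grab(n,tag):
    im,d=ctrl.camera(n); cv2.imwrite(f'pics/{tag}.png',im[:,:,::-1]); np.save(f'pics/{tag}.npy',d); return im,d
def pt(n,d,u,v):
    p=ctrl.camera_params(n);K=np.array(p['mtx']);z=d[v,u]
    c=np.array([(u-K[0,2])/K[0,0]*z,(v-K[1,2])/K[1,1]*z,z])
    return mat(p['attitude'])@c+np.array(p['position'])
E
python3 - <<'E'
from h import *
o=ctrl.get_obs();print(o)
for n in('scene','top'):
    grab(n,n+'0');print(ctrl.camera_params(n))
E
```

```text
pics
{'time_s': 0.0, 'q': array([-1.40534635e+00,  1.81551398e-01,  1.60802753e+00,  1.17980708e-05,
        1.35381137e+00, -2.06303369e-01]), 'dq': array([ 0.00168115, -0.00034251,  0.00068646,  0.00088547,  0.0012092 ,
        0.00060792]), 'joint_efforts': array([-1.64378027e-03, -4.44873297e+01, -3.51339984e+01, -6.02784567e-04,
        9.01794643e-03,  5.93422644e-07]), 'eef_pos': array([ 0.2087961 , -0.53517556,  0.24736888]), 'eef_rot': array([-6.52401122e-04,  8.25604655e-01, -5.64248302e-01, -6.18294445e-04]), 'wrist_force': array([-0.280566  , -0.2564898 ,  0.01586489]), 'torque': array([-0.00714987, -0.00368444, -0.04162054]), 'opening': 0.9990846747174655}
{'mtx': array([[449.20841461,   0.        , 315.27352626],
       [  0.        , 449.20841461, 199.19506334],
       [  0.        ,   0.        ,   1.        ]]), 'position': array([0.0271224 , 0.76966365, 0.580647  ]), 'attitude': array([ 0.12002916, -0.1909248 ,  0.82753872, -0.51412098])}
{'mtx': array([[501.50753543,   0.        , 315.87840262],
       [  0.        , 501.50753543, 200.08727658],
       [  0.        ,   0.        ,   1.        ]]), 'position': array([ 0.33851275, -0.1581343 ,  1.5360405 ]), 'attitude': array([ 0.02709409, -0.69577342,  0.71644974, -0.04318585])}
```

View pics/scene0.png

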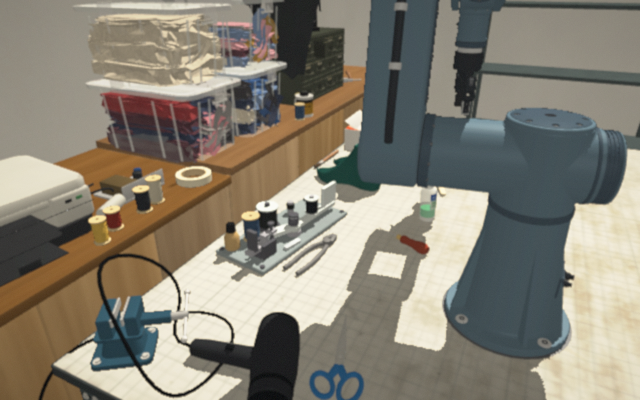

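View pics/top0.png

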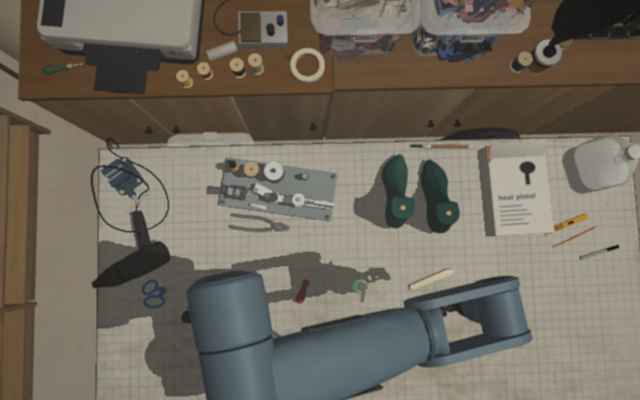

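Run:
```python
from h import *
a=cv2.imread('pics/top0.png')[145:245,200:345];cv2.imwrite('pics/topc.png',cv2.resize(a,None,fx=5.5,fy=5.5,interpolation=cv2.INTER_CUBIC))
a=cv2.imread('pics/scene0.png')[170:280,205:355];cv2.imwrite('pics/scenec.png',cv2.resize(a,None,fx=5.3,fy=5.3,interpolation=cv2.INTER_CUBIC))
```

```text
(no output)
```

View pics/topc.png

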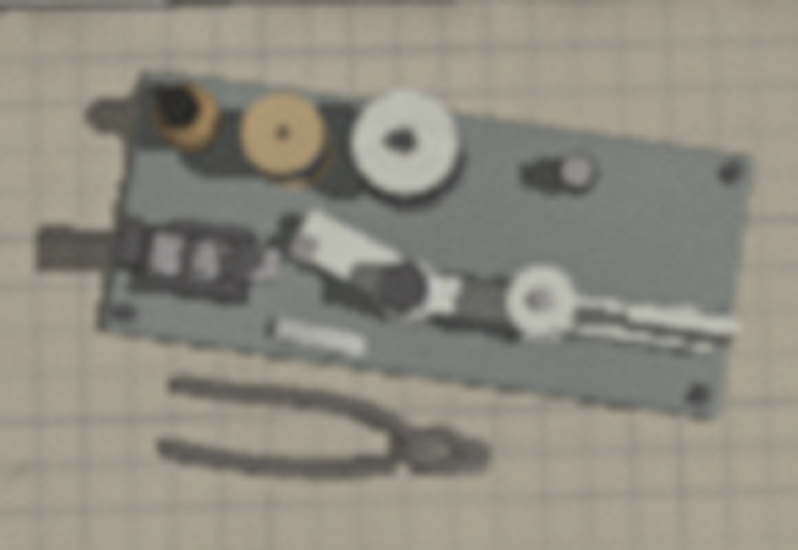

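View pics/scenec.png

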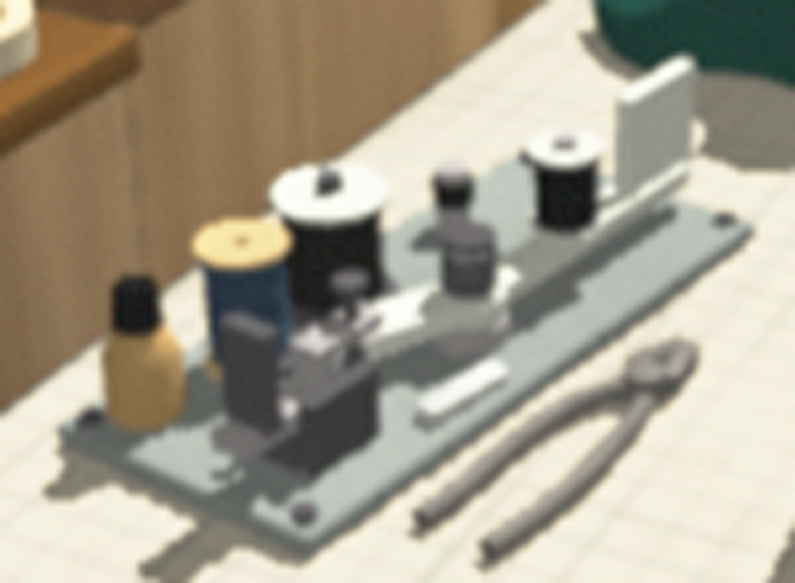

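```bash
cat >> h.py <<'E'
def ray(n,u,v,z):
    p=ctrl.camera_params(n);K=np.array(p['mtx']);A=mat(p['attitude']);o=np.array(p['position'])
    r=A@np.array([(u-K[0,2])/K[0,0],(v-K[1,2])/K[1,1],1]);return o+r*(z-o[2])/r[2]
def fit(U,W):
    U=np.array(U);W=np.array(W);u0=U.mean(0);w0=W.mean(0)
    H=(U-u0).T@(W-w0);th=np.arctan2(H[0,1]-H[1,0],H[0,0]+H[1,1])
    c,s=np.cos(th),np.sin(th);Rm=np.array([[c,-s],[s,c]]);t=w0-Rm@u0
    return th,t,(U@Rm.T+t-W)
E
python3 - <<'E'
from h import *
f=lambda u,v:(200+(u+.5)/5.5-.5,145+(v+.5)/5.5-.5)
W=[ray('top',*f(*c),.012)[:2] for c in[(145,75),(750,155),(718,415),(100,330)]]
print(np.round(W,4))
U=[(.105,.165),(.105,-.18),(-.045,-.18),(-.045,.165)]
th,t,r=fit(U,W);print(th,t,r*1000)
c,s=np.cos(th),np.sin(th);Rm=np.array([[c,-s],[s,c]])
def inv(w):return Rm.T@(np.array(w)-t)
d=np.load('pics/top0.npy')
for nm,u,v,z in[('drum',405,143,.08),('post',578,172,.046),('roller',540,300,.088),('paddle L',575,305,.091),('paddle R',738,327,.091),('tab',132,240,.089),('bottle',180,108,.066),('spool',283,135,.063),('chalk',320,335,.02),('pivot?',402,288,.06)]:
    p=f(u,v);w=ray('top',*p,z)[:2];print(nm,w.round(4),(inv(w)*1000).round(1),'depth z',pt('top',d,int(round(p[0])),int(round(p[1])))[2].round(3))
E
```

```text
[[ 0.6269  0.0768]
 [ 0.5727 -0.2594]
 [ 0.4278 -0.2367]
 [ 0.4847  0.1034]]
-0.16398546696111693 [ 0.49964083 -0.06670065] [[ 3.28962526  2.13627264]
 [ 1.18144955 -1.98412403]
 [-1.93321096 -0.21530469]
 [-2.53786385  0.06315607]]
drum [ 0.5736 -0.0712] [73.7  7.6] depth z 0.077
post [ 0.5606 -0.163 ] [ 75.9 -85. ] depth z 0.048
roller [ 0.4868 -0.1409] [ -0.6 -75.3] depth z 0.087
paddle L [ 0.4833 -0.1593] [ -1. -94.] depth z 0.039
paddle R [ 0.4692 -0.2447] [  -0.9 -180.6] depth z -0.0
tab [0.5244 0.0729] [  1.7 141.7] depth z 0.088
bottle [0.5982 0.05  ] [ 78.2 131.2] depth z 0.081
spool [ 0.5825 -0.0047] [71.6 74.7] depth z 0.056
chalk [ 0.4778 -0.0186] [-29.4  43.9] depth z 0.018
pivot? [ 0.4982 -0.0667] [-1.4 -0.2] depth z 0.07
```

>>> servo_tool(
  increments="0 0 0 0.18 0; 0 0 0 0.18 0; 0 0 0 0.176 0; 0 0 0 0 0; 0 0 0 0 0",
)

```text
time_s: 0.72
eef_pos: [0.2089, -0.5356, 0.248]
eef_rot: [0.0, -0.648, 0.762, 0.0]
wrist_force: [-0.1, -0.9, 0.1]
opening: -0.001
```

```bash
cat >> h.py <<'E'
TH=-0.164;T0=np.array([.4985,-.068])
def u2w(p): c,s=np.cos(TH),np.sin(TH);return np.array([[c,-s],[s,c]])@np.array(p)+T0
def w2u(w): c,s=np.cos(TH),np.sin(TH);return np.array([[c,s],[-s,c]])@(np.array(w)-T0)
def go(p,z):
    "tool shift in cm to reach unit point p (m), height z"
    o=ctrl.get_obs();M=mat(o['eef_rot']);d=np.append(u2w(p),z)-o['eef_pos']
    ax=M[:,0];print('t',o['time_s'],'unit',(w2u(o['eef_pos'][:2])*1000).round(1),'z',o['eef_pos'][2].round(4),'yaw x-axis vs -unit y',np.arctan2(ax[1],ax[0])-(TH-np.pi/2),'F',o['wrist_force'].round(2),'open',round(o['opening'],3))
    print('shift cm',(M.T@d*100).round(2))
E
python3 -c "
from h import *
go((.001,.185),.2)"
```

```text
t 0.725 unit [-209.4 -508.6] z 0.248 yaw x-axis vs -unit y 0.0031425974070036222 F [-0.09 -0.87  0.15] open -0.001
shift cm [-69.29 -21.26   4.83]
```

>>> servo_tool(
  increments="-2 -0.6 0 0 0; -4.5 -1.4 0 0 0; -5 -1.5 0 0 0; -5 -1.5 0 0 0; -5 -1.5 0 0 0; -5 -1.5 0 0 0; -5 -1.5 0 0 0; -5 -1.5 0 0 0; -5 -1.5 0 0 0; -5 -1.5 0 0 0",
)

```text
time_s: 1.98
eef_pos: [0.423, -0.0972, 0.2484]
eef_rot: [0.0, -0.647, 0.762, -0.0]
wrist_force: [0.8, -0.8, -0.5]
opening: -0.0
```

```bash
python3 -c "
from h import *
go((.001,.185),.2)"
```

```text
t 1.975 unit [-69.7 -41.1] z 0.2484 yaw x-axis vs -unit y 0.0017180518364705577 F [ 0.84 -0.82 -0.48] open -0.0
shift cm [-22.6   -7.1    4.85]
```

Stop short over the unit and look with the wrist camera.

>>> servo_tool(
  increments="-5 -1.6 0 0 0; -5 -1.6 0 0 0; -4 -1.6 0 0 0; -2 -0.8 0 0 0; 0 0 0 0 0; 0 0 0 0 0",
)

```text
time_s: 2.72
eef_pos: [0.5036, 0.0489, 0.2481]
eef_rot: [-0.0, -0.647, 0.762, 0.0]
wrist_force: [-0.8, 0.4, 0.5]
opening: -0.005
```

```bash
python3 -c "
from h import *
go((.001,.185),.2)
grab('wrist','w1');grab('scene','s1');grab('top','t1')
p=ctrl.camera_params('wrist');print(p)
for k in('s1','t1'):
  a=cv2.imread('pics/'+k+'.png')[140:290,190:390];cv2.imwrite('pics/'+k+'c.png',cv2.resize(a,None,fx=4,fy=4,interpolation=cv2.INTER_CUBIC))
"
```

```text
t 2.725 unit [-14.  116.2] z 0.2481 yaw x-axis vs -unit y 0.0008817367566995582 F [-0.83  0.37  0.53] open -0.005
shift cm [-6.88 -1.51  4.81]
{'mtx': array([[352.0055189 ,   0.        , 321.11258516],
       [  0.        , 352.0055189 , 199.29634216],
       [  0.        ,   0.        ,   1.        ]]), 'tool_from_camera': array([[ 9.99999490e-01, -9.83587987e-04,  2.28224828e-04,
        -5.57107405e-05],
       [ 8.66462060e-04,  9.51967367e-01,  3.06198271e-01,
        -7.88728548e-02],
       [-5.18435529e-04, -3.06197918e-01,  9.51967734e-01,
        -1.25501368e-01],
       [ 0.00000000e+00,  0.00000000e+00,  0.00000000e+00,
         1.00000000e+00]])}
```

View pics/w1.png

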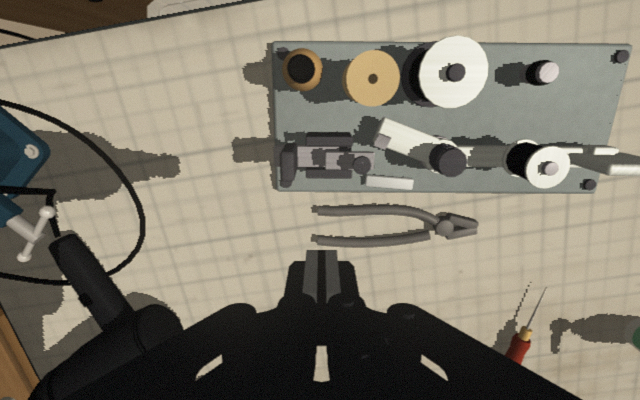

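View pics/s1c.png

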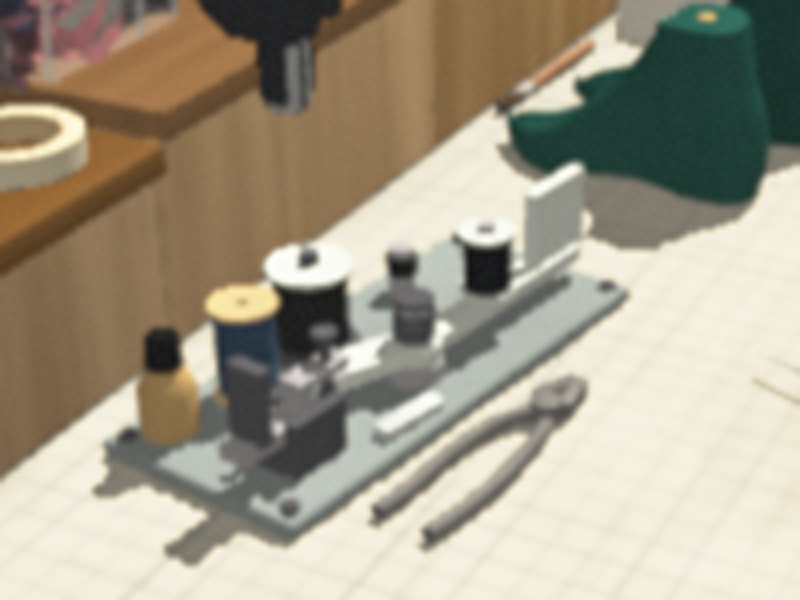

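```bash
cat >> h.py <<'E'
def wr(u,v,z,o=None):
    o=o or ctrl.get_obs();p=ctrl.camera_params('wrist');K=p['mtx'];X=np.array(p['tool_from_camera'])
    M=mat(o['eef_rot']);r=M@X[:3,:3]@np.array([(u-K[0,2])/K[0,0],(v-K[1,2])/K[1,1],1]);c=M@X[:3,3]+o['eef_pos']
    return (c+r*(z-c[2])/r[2])[:2]
E
python3 - <<'E'
from h import *
a=cv2.imread('pics/w1.png')[115:215,260:400];cv2.imwrite('pics/w1c.png',cv2.resize(a,None,fx=5.5,fy=5.5,interpolation=cv2.INTER_CUBIC))
U=[];W=[]
for nm,u,v,z,e in[('drum',454,73,.08,(75,10)),('post',543,72,.046,(77,-83)),('roller',547,168,.088,(0,-75)),('pivot',448,160,.07,(0,0)),('bottle',301,69,.066,0),('spool',373,78,.063,0),('plateBL',275,43,.012,(105,165)),('plateFL',275,188,.012,(-45,165))]:
    w=wr(u,v,z);print(nm,(w2u(w)*1000).round(1),e)
d=np.load('pics/w1.npy');X=np.array(ctrl.camera_params('wrist')['tool_from_camera']);K=ctrl.camera_params('wrist')['mtx']
for u,v in[(303,255),(322,253),(339,255),(288,265),(356,265)]:
    z=d[v,u];print(u,v,(X[:3,:3]@[(u-K[0,2])/K[0,0]*z,(v-K[1,2])/K[1,1]*z,z]+X[:3,3]).round(4))
E
```

```text
drum [74.9 10.8] (75, 10)
post [ 76.7 -79.3] (77, -83)
roller [  0.3 -72. ] (0, -75)
pivot [3.5 4.3] (0, 0)
bottle [ 78.7 131.8] 0
spool [71.7 71.9] 0
plateBL [104.2 158.7] (105, 165)
plateFL [-38.2 164.7] (-45, 165)
303 255 [-0.0213  0.11    0.248 ]
322 253 [ 0.0003 -0.0111  0.0104]
339 255 [0.021  0.1106 0.2492]
288 265 [-0.0394  0.1236  0.2491]
356 265 [0.0415 0.124  0.2496]
```

View pics/w1c.png

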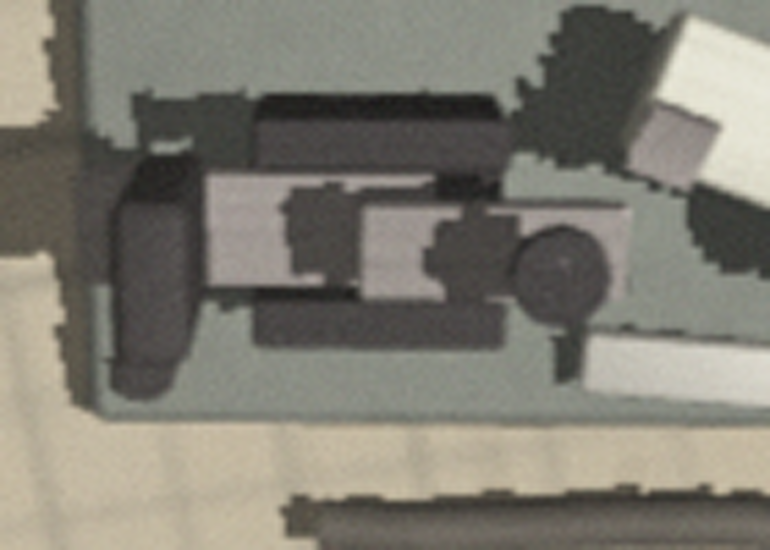

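Run:
```python
from h import *
for u,v in[(118,280),(190,280),(155,207),(155,360)]:
    print((w2u(wr(260+u/5.5,115+v/5.5,.089))*1000).round(1))
go((.0,.19),.24)
```

```text
[  2.7 148.1]
[  2.7 137.3]
[ 13.7 142.3]
[ -9.7 143. ]
t 2.875 unit [-13.5 115.5] z 0.2484 yaw x-axis vs -unit y -0.0011228323669052465 F [-0.4   0.39 -0.47] open -0.003
shift cm [-7.45 -1.34  0.84]
```

>>> servo_tool(
  increments="-3 -0.7 0 0 0; -4 -0.75 0 0 0; 0 0 3 0 0; 0 0 4 0 0; 0 0 4 0 0; 0 0 4 0 0; 0 0 2.3 0 0; 0 0 0 0 0; 0 0 0 0 0",
)

```text
time_s: 4.0
eef_pos: [0.531, 0.1151, 0.0764]
eef_rot: [0.001, -0.646, 0.763, -0.0]
wrist_force: [-0.0, 0.5, 1.0]
opening: -0.004
```

```bash
python3 -c "
from h import *
go((.001,.125),.075)
grab('scene','s2');grab('wrist','w2')
for k in('s2',):
  a=cv2.imread('pics/'+k+'.png')[140:290,190:390];cv2.imwrite('pics/'+k+'c.png',cv2.resize(a,None,fx=4,fy=4,interpolation=cv2.INTER_CUBIC))
"
```

```text
t 4.0 unit [  2.2 186. ] z 0.0764 yaw x-axis vs -unit y -0.0008946747801321653 F [-0.04  0.47  0.95] open -0.004
shift cm [6.1  0.11 0.14]
```

View pics/s2c.png

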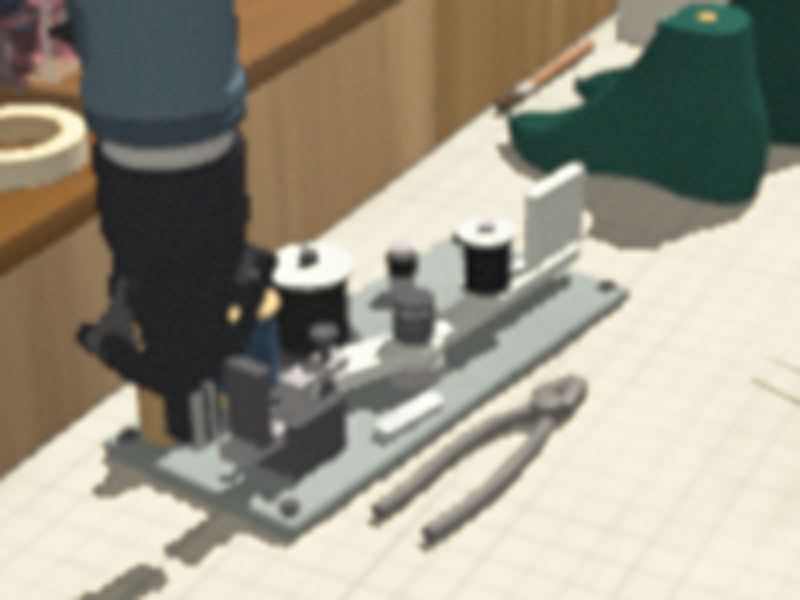

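View pics/w2.png

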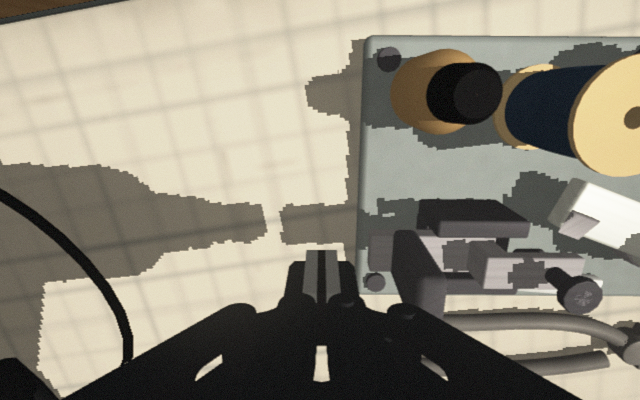

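>>> servo_tool(
  increments="1 0.1 0.1 0 0; 1 0 0 0 0; 0.5 0 0 0 0; 0.5 0 0 0 0; 0 0 0 0 0",
)

```text
time_s: 4.72
eef_pos: [0.5243, 0.0856, 0.0743]
eef_rot: [-0.0, -0.647, 0.763, -0.0]
wrist_force: [0.6, -0.2, 0.4]
opening: 0.002
```

```bash
python3 -c "
from h import *
go((.001,.125),.075)
grab('wrist','w3')
"
```

```text
t 4.725 unit [  0.4 155.8] z 0.0743 yaw x-axis vs -unit y -0.0005431237055382176 F [ 0.62 -0.16  0.4 ] open 0.002
shift cm [ 3.08 -0.06 -0.07]
```

View pics/w3.png

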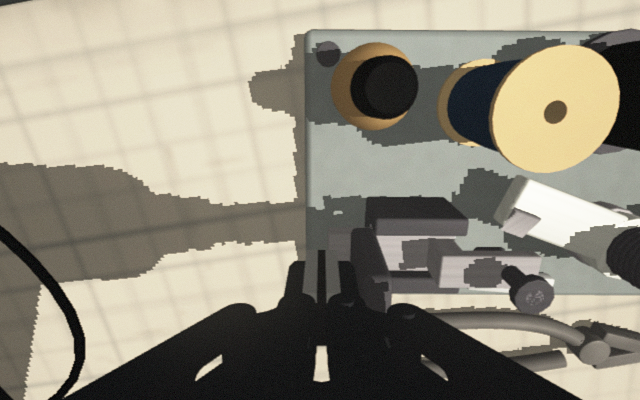

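Nearly touching the tab (tab edge at px ~352, finger edge ~355). Push on in small steps.

>>> servo_tool(
  increments="0.4 0 0 0 0; 0.4 0 0 0 0; 0.4 0 0 0 0; 0.3 0 0 0 0; 0 0 0 0 0",
)

```text
time_s: 5.4
eef_pos: [0.522, 0.0728, 0.0743]
eef_rot: [0.001, -0.646, 0.763, 0.001]
wrist_force: [1.4, 10.6, -0.8]
opening: -0.001
```

>>> servo_tool(
  increments="0.3 0 0 0 0; 0.3 0 0 0 0; 0 0 0 0 0",
)

```text
time_s: 5.78
eef_pos: [0.5219, 0.0723, 0.0746]
eef_rot: [0.005, -0.646, 0.763, 0.003]
wrist_force: [8.4, 37.9, -4.0]
opening: -0.003
```

```bash
python3 -c "
from h import *
go((.001,.125),.075)
grab('wrist','w4')
"
```

```text
t 5.775 unit [  0.2 142.2] z 0.0746 yaw x-axis vs -unit y -0.0014434706867882952 F [ 8.41 37.85 -4.  ] open -0.003
shift cm [ 1.72 -0.08 -0.06]
```

View pics/w4.png

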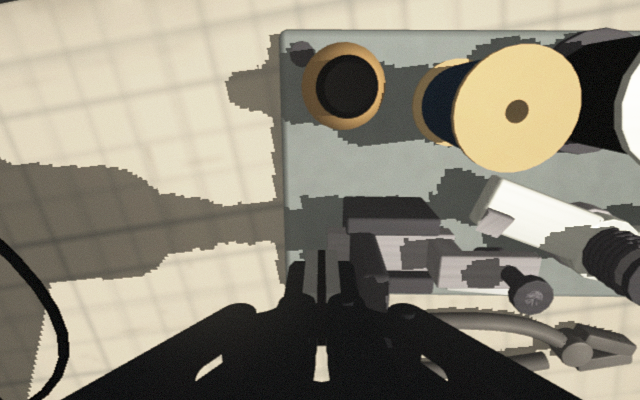

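Blocked at 38 N: probably the end stop. I'll back off, lift and check from above.

>>> servo_tool(
  increments="-1 0 0 0 0; -1.5 0 0 0 0; 0 0 -3 0 0; 0 0 -5 0 0; 0 0 -5 0 0; 2 0.7 -4.3 0 0; 3 0.7 0 0 0; 0 0 0 0 0; 0 0 0 0 0",
)

```text
time_s: 6.95
eef_pos: [0.5029, 0.0431, 0.247]
eef_rot: [-0.0, -0.646, 0.763, 0.0]
wrist_force: [1.3, 0.6, -0.8]
opening: -0.001
```

```bash
python3 -c "
from h import *
go((-.014,.116),.248)
grab('wrist','w5')
a=cv2.imread('pics/w5.png')[115:215,260:400];cv2.imwrite('pics/w5c.png',cv2.resize(a,None,fx=5.5,fy=5.5,interpolation=cv2.INTER_CUBIC))
"
```

```text
t 6.95 unit [-13.8 110.3] z 0.247 yaw x-axis vs -unit y -0.0010923827876145875 F [ 1.28  0.56 -0.78] open -0.001
shift cm [-0.57  0.02 -0.1 ]
```

View pics/w5c.png

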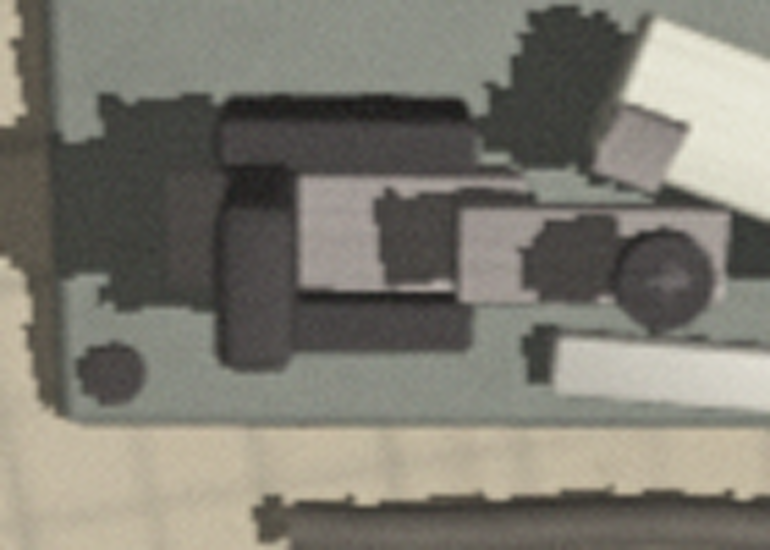

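Run:
```python
from h import *
for u,v in[(219,280),(290,280)]:
    print((w2u(wr(260+u/5.5,115+v/5.5,.089))*1000).round(1))
# screw head & block inner edge: shift vs rail end
print((w2u(wr(260+727/5.5,115+250/5.5,.06))*1000).round(1))
go((-.06,-.15),.248)
```

```text
[  2.6 128. ]
[  2.6 117.4]
[ 1.1 46.6]
t 7.0 unit [-13.8 110.6] z 0.2468 yaw x-axis vs -unit y -0.0004080531580379354 F [ 0.07 -0.49  0.09] open -0.001
shift cm [26.06  4.61 -0.12]
```

>>> servo_tool(
  increments="2.5 0.5 0 0 0; 5 1 0 0 0; 5 1 0 0 0; 5 1 0 0 0; 5 0.5 0 0 0; 3.5 0.2 0 0 0; 0 0 0 0 0; 0 0 0 0 0",
)

```text
time_s: 8.0
eef_pos: [0.4192, -0.2058, 0.2468]
eef_rot: [0.0, -0.647, 0.763, 0.001]
wrist_force: [0.0, -0.4, -0.0]
opening: 0.002
```

Run:
```python
from h import *
go((-.045,-.15),.072)
grab('wrist','w6')
```

```text
t 8.0 unit [ -55.7 -148.9] z 0.2468 yaw x-axis vs -unit y 1.6205410309444446e-05 F [ 0.04 -0.41 -0.01] open 0.002
shift cm [ 0.13 -1.09 17.48]
```

View pics/w6.png

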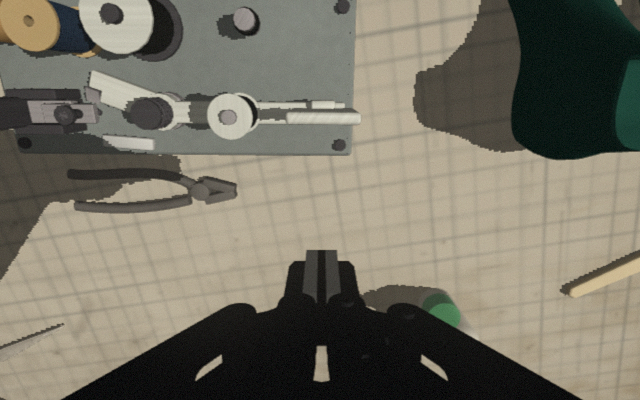

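Run:
```python
from h import *
for u,v in[(287,113),(287,123),(360,113),(360,123)]:
    print((w2u(wr(u,v,.091))*1000).round(1))
```

```text
[   3.1 -122. ]
[  -4.5 -121.7]
[   3.1 -178.8]
[  -4.5 -179. ]
```

>>> servo_tool(
  increments="0 0 2.5 0 0; 0.1 1 4 0 0; 0 0 4 0 0; 0 0 4 0 0; 0 0 2.5 0 0; 0 0 0.5 0 0; 0 0 0 0 0",
)

```text
time_s: 8.93
eef_pos: [0.4095, -0.2055, 0.0727]
eef_rot: [0.0, -0.647, 0.762, -0.0]
wrist_force: [0.1, -0.5, 0.8]
opening: 0.003
```

Run:
```python
from h import *
go((-.02,-.15),.072)
grab('wrist','w7')
```

```text
t 8.925 unit [ -65.3 -150.2] z 0.0727 yaw x-axis vs -unit y 0.0009950154762847774 F [ 0.09 -0.54  0.84] open 0.003
shift cm [-0.02 -4.53  0.07]
```

View pics/w7.png

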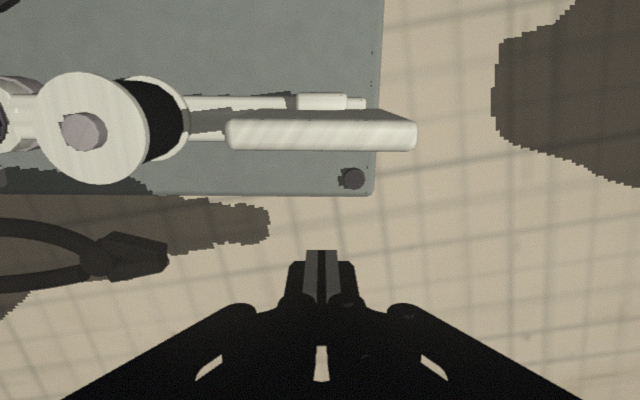

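>>> servo_tool(
  increments="0 -1.5 0 0 0; 0 -1.5 0 0 0; 0 -0.8 0 0 0; 0 -0.5 0 0 0; 0 -0.5 0 0 0; 0 0 0 0 0",
)

```text
time_s: 9.72
eef_pos: [0.4564, -0.2138, 0.0721]
eef_rot: [-0.0, -0.647, 0.763, 0.0]
wrist_force: [0.0, -0.7, -0.4]
opening: 0.004
```

Run:
```python
from h import *
go((-.016,-.15),.072)
grab('wrist','w8')
```

```text
t 9.725 unit [ -17.7 -150.7] z 0.0721 yaw x-axis vs -unit y -0.00010925858035526481 F [ 0.01 -0.68 -0.44] open 0.004
shift cm [-0.07 -0.17  0.01]
```

View pics/w8.png

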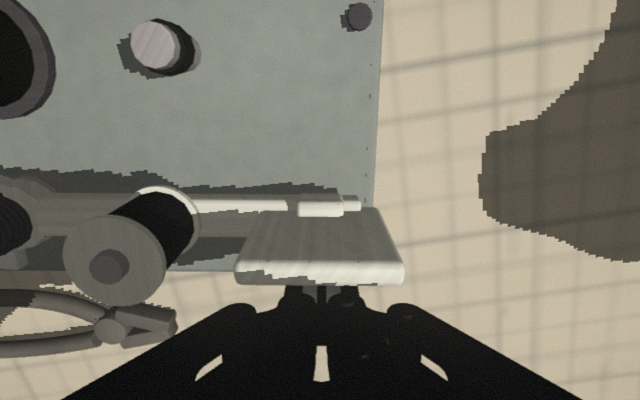

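>>> servo_tool(
  increments="0 -0.2 0 0 0; 0.03 -0.4 0 -0.03 0; 0.05 -0.6 0 -0.04 0; 0.05 -0.6 0 -0.04 0; 0.05 -0.6 0 -0.04 0; 0.05 -0.6 0 -0.04 0; 0 0 0 0 0",
)

```text
time_s: 10.65
eef_pos: [0.4864, -0.219, 0.0722]
eef_rot: [0.0, 0.716, -0.698, 0.0]
wrist_force: [-2.5, -1.6, -0.6]
opening: 0.001
```

```bash
cat >> h.py <<'E'
def arm():
    o=ctrl.get_obs();p=w2u(o['eef_pos'][:2])*1000;M=mat(o['eef_rot']);a=np.arctan2(M[1,0],M[0,0])-(TH-np.pi/2)
    r=np.hypot(*p);c,s=np.cos(a),np.sin(a)
    q=np.array([[c,s],[-s,c]])@p
    # arm angle supposing 16 mm offset from arm axis
    ang=np.arctan2(p[0],-p[1])+np.arcsin(16/r)
    print('t',round(o['time_s'],2),'unit',p.round(1),'z',o['eef_pos'][2].round(4),'tool yaw',a.round(3),'arm angle est',ang.round(3),'in tool-yaw frame',q.round(1),'F tool',(M.T@o['wrist_force']).round(2))
E
python3 -c "
from h import *
arm();grab('wrist','w9')"
```

```text
t 10.65 unit [  12.7 -150.9] z 0.0722 tool yaw 0.191 arm angle est 0.19 in tool-yaw frame [ -16.1 -150.6] F tool [1.51 2.49 0.55]
```

View pics/w9.png

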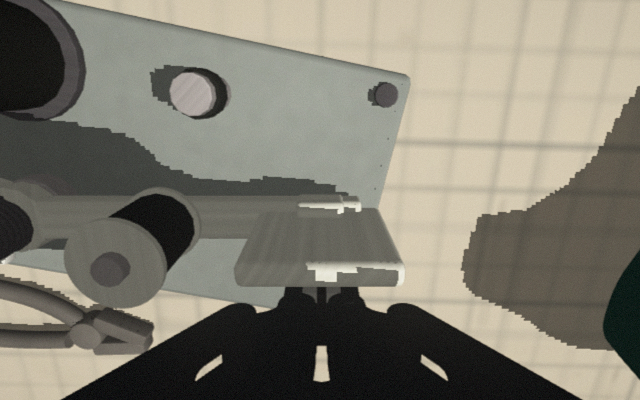

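>>> servo_tool(
  increments="0.05 -0.6 0 -0.04 0; 0.05 -0.6 0 -0.04 0; 0.05 -0.6 0 -0.04 0; 0.05 -0.6 0 -0.04 0; 0.05 -0.6 0 -0.04 0; 0.05 -0.6 0 -0.04 0; 0.05 -0.6 0 -0.04 0; 0.03 -0.4 0 -0.03 0; 0 0 0 0 0; 0 0 0 0 0",
)

```text
time_s: 11.95
eef_pos: [0.5319, -0.2155, 0.0723]
eef_rot: [0.0, 0.815, -0.579, 0.0]
wrist_force: [-4.1, -3.7, -2.4]
opening: -0.001
```

```bash
python3 -c "
from h import *
arm();grab('wrist','w10')"
```

```text
t 11.95 unit [  57.  -140.1] z 0.0723 tool yaw 0.5 arm angle est 0.492 in tool-yaw frame [ -17.1 -150.3] F tool [2.13 5.06 2.35]
```

View pics/w10.png

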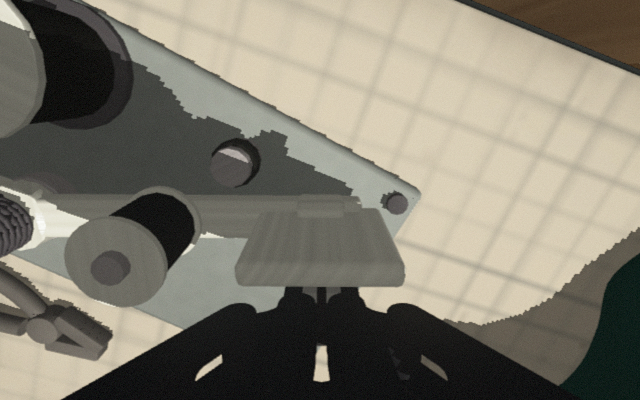

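>>> servo_tool(
  increments="0.03 -0.3 0 -0.02 0; 0.02 -0.2 0 -0.015 0; 0 0 0 0 0; 0 0 0 0 0; 0 0 0 0 0; 0 0 0 0 0",
)

```text
time_s: 12.75
eef_pos: [0.5367, -0.2144, 0.0723]
eef_rot: [0.0, 0.825, -0.565, 0.0]
wrist_force: [-3.2, -3.9, -2.2]
opening: -0.001
```

```bash
python3 -c "
from h import *
arm();grab('wrist','w11');grab('top','t11');grab('scene','s11')
for k in('s11','t11'):
  a=cv2.imread('pics/'+k+'.png')[140:290,190:390];cv2.imwrite('pics/'+k+'c.png',cv2.resize(a,None,fx=4,fy=4,interpolation=cv2.INTER_CUBIC))
arm()"
```

```text
t 12.75 unit [  61.5 -138.2] z 0.0723 tool yaw 0.535 arm angle est 0.525 in tool-yaw frame [ -17.5 -150.3] F tool [2.46 4.34 2.19]
t 12.9 unit [  61.5 -138.2] z 0.0723 tool yaw 0.535 arm angle est 0.525 in tool-yaw frame [ -17.5 -150.2] F tool [2.14 4.57 2.81]
```

View pics/t11c.png

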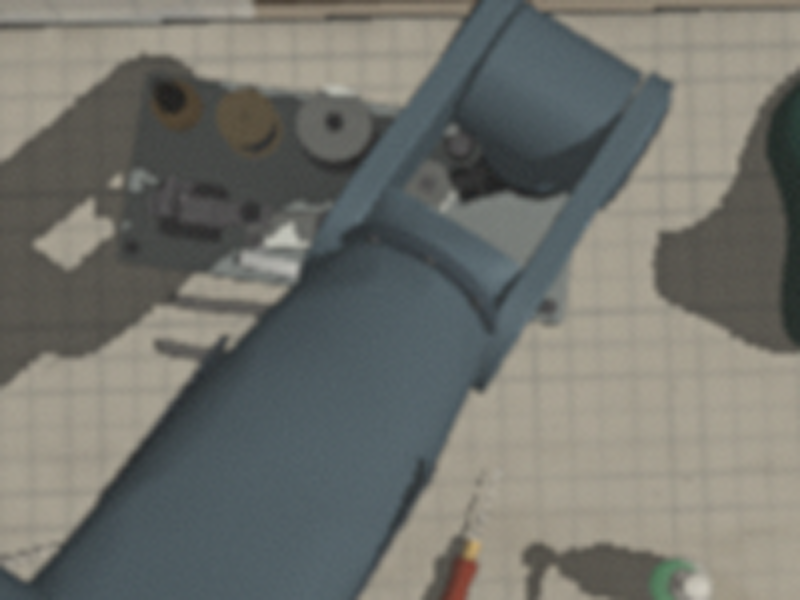

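View pics/s11c.png

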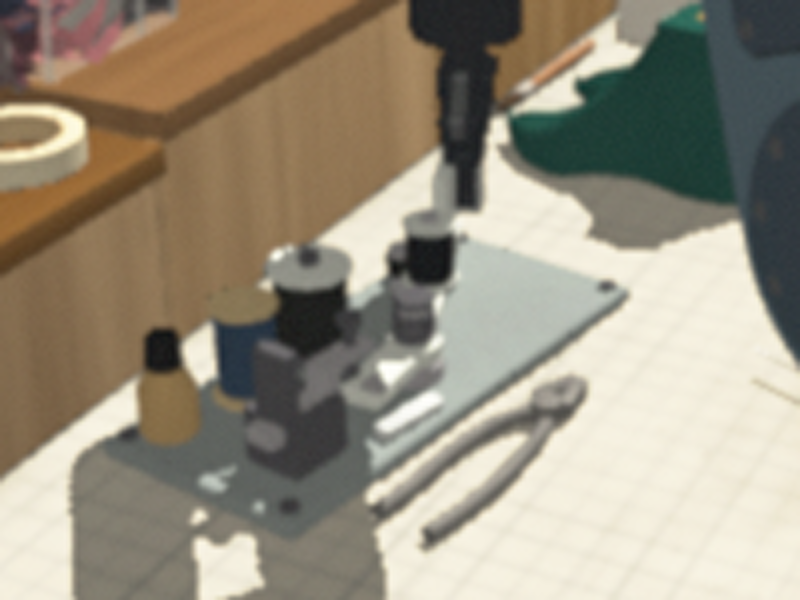

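Run:
```python
from h import *
p=w2u(ray('top',190+430/4,140+180/4,.088)[:2])*1000;print(p,np.arctan2(p[0],-p[1]))
p=w2u(wr(321,272,.091))*1000;print('paddle top',p)
```

```text
[ 41.15059162 -67.39969294] 0.5481376170433312
paddle top [  77.43421031 -128.94934872]
```

```bash
python3 -c "
from h import *
arm();print(ctrl.hand_in())"
```

```text
t 12.9 unit [  61.5 -138.2] z 0.0723 tool yaw 0.535 arm angle est 0.525 in tool-yaw frame [ -17.5 -150.2] F tool [2.14 4.57 2.81]
the job is handed in; nothing more can be done
None
```

I pushed the pawl slider in first, then pushed the arm by its paddle past the click to just short of its stop. I handed in at about 12.9 s with the gripper still pressing on the paddle.

- **Slider:** the wrist camera showed the tab had moved in by 20.1 mm. It then stopped hard, with the wrist force at about 39 N. That was higher than I intended and close to the 40 N limit on the gripper's body, but the fingers made the contact and I backed off straight away.
- **Arm:** the tool pose put the arm at about 0.525 rad, and the idler roller in the top picture gave about 0.55. The two differ slightly, but both are well past 0.46. The wrist read about 4.5 N of spring push, and the arm was not moving.
- **Pawl:** I did not see it drop. I take it to be down because the arm is well past the 0.40 click, and the push fell slightly after it.
- **Bystanders:** the spool, bottle, chalk and pincers looked unmoved in the last scene picture. I judged that by eye, without measuring.

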